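# Fill up the weight tray and stack the empty one

## Robot

A 7-joint arm with a two-finger parallel gripper is mounted at the origin on a cart in front of the work surface, level with it; the furniture and walls round the work are solid. World frame = base frame: x ahead of the robot, y to its left, z up, the work surface at z = 0. Lengths are in m, angles in rad, forces in N, time in s.
With the tool pointing down it reaches from about 0.425 to 0.925 m from the base axis. Payload 6.8 kg.
Tool frame: the origin (TCP) lies on the front face of the gripper's body, between the roots of the fingers; the fingertips stand 73 mm ahead of it and the grasp point (between the pads) lies 54 mm ahead of it (env.nose_length is the distance from the TCP to the fingertips, in m); z points along the fingers, y is the direction in which the jaws open and shut (so a half turn about z gives the same grasp; the last joint's range is limited). The gripper opens to 85 mm and grips with 20 to 120 N. Pads are 22 mm wide; open, the fingers measure 114 mm over their backs; the gripper's body (76 mm by 85 mm) begins 54 mm behind the grasp point. The pads swing forward as they close: fully open they stand 13 mm farther back than shut.
Start: joints at [1.022, 0.477, 0.022, 1.555, -0.011, 1.109, -0.083], TCP at [0.288, -0.61, 0.304] pointing down, gripper open.
Joint ranges: [-2.96, 2.96], [-0.34, 2.1], [-1.41, 1.46], [0.24, 2.44], [-1.37, 4.51], [0.17, 1.92], [-2.96, 2.96]. Speed limits (rad/s): [2.39, 2.39, 3.14, 3.14, 3.14, 3.14, 3.14].

## Interface

Orientations are given as a unit quaternion [w, x, y, z].
In Python, from cell import env, kin, camera, calibration, job gives the robot as it stands. The module is installed in compiled form; this text tells all that it offers. Calls block until the motion is done:
- env.reach(position, orientation): joint-space move of the TCP to a pose.
- env.movel(position, velocity=0.15, rot=None, stop_force=None): straight line of the TCP; rot=None keeps the orientation; velocity is the mean speed in m/s. With stop_force (N) it stops when the force on the tool has changed by that much, and returns True; else False.
- env.goto_joints(angles): joint-space move.
- env.grip(opening, f_grip=None): finger opening in m; f_grip is the grip in N (None keeps the last); returns when the fingers have stopped.
- env.dwell(seconds).
- kin.inverse_kinematics(position, orientation): joint angles nearest the present ones, or None.
- env.get_state(): the state.
- camera(name): name is "scene" or "top"; returns (picture, depth): 480x640x3 uint8, blue, green, red; 480x640 float32, m along the optical axis (not along the pixel's ray), 0 where there is no reading.
- calibration(name): a dict with "fx", "fy", "cx", "cy" (pixels), "rvec" (rotation vector, rad) and "tvec" (3), from world to camera coordinates, as OpenCV has them. Camera axes: x right, y down, z forward; pixel columns grow to the right and rows downward; lengths in m; the calibration is good to about 2 mm. A picture is of the moment at which its call begins. calibration takes no time and is no camera call.
A pose or a line that the arm cannot do raises env.PlanningError and nothing moves.
- job.job_done(): hands the job in, once; it reports no verdict.
The state is a dict: "time": time; "qpos": joint angles; "joint_velocities": joint speeds; "joint_torque": joint torques, N m; "tcp_pos": TCP position; "orientation": TCP orientation; "force": force on the tool from outside, world axes, zero at the start; "torque": the same for the moment, N m; "opening": finger opening in m.
Only numpy, scipy, OpenCV 4.12 (cv2) and the standard library are available. Lean on these libraries where they do the work, as an engineer would, in place of code of your own. Each camera call takes 0.05 s, during which the arm holds its last target.

## Task

Consolidate the trays of brass check weights: take the single weight out of the tray that holds only one and stand it in the vacant compartment of the tray that already holds two. Then pick up the emptied tray and set it level and squarely, edges lined up, on top of the stack of two empty trays. Leave the filled tray and the stack standing where they are.

Things in the scene. Friction and masses are not known exactly. Their poses are not given: they have to be found in the camera images.
- tray_receiving: Light wooden tray holding two weights, 172 x 58 x 24 mm. Origin: centre of its underside, z up, x along its length (-x end nearer the robot). Three compartments in a row, each 52 x 50 mm, centred at x = -56, 0, +56 mm, cork floor 16 mm above the underside, walls 4 mm thick. The middle and +x ones are taken; the one at -56 mm is vacant.
- tray_donor: Identical wooden tray (172 x 58 x 24 mm, 150 g, same frame and compartments) that holds only the single weight, in its +x compartment. Its sides are upright: it can be gripped across its 58 mm width at the middle of its length.
- stack_top: Identical wooden tray, empty: the upper one of the stack of two. Same frame; its underside (origin) is 24 mm and its rim 48 mm above the desk. Trays stack flat, rim to underside, 24 mm apart; nothing locks them.
- weight_lone: The single brass weight: round body 25 mm in diameter, about 19 mm high, with a narrower knob above, 27 mm in all, 100 g. Origin: centre of its underside, z up. Upright on the tray floor, its body reaches about 11 mm above the tray's walls; grip it across the body. Two like it stand in the receiving tray; a larger and a smaller one loose on the desk are not used.
Mind the look-alikes: they are no part of the job. Leave any turquoise or white look-alike of the weight_lone alone.

How it is judged:
By the outcome, as a careful person would: the job done as asked, in the order asked, and still so for the second after the job is handed in, with the robot touching nothing.
It also fails if it takes over 72 s, if anything falls off the work surface, if the arm or the gripper's body presses on something with over 40 N, if the wrist force passes 120 N, or if a joint passes its speed limit or range.

## Working session

There is one attempt and no reset: what is moved stays moved. The work goes in short steps, each a Python script; the robot and the scene stay as the last script left them, time stands still between calls to the robot, and variables do not carry over. Pictures are saved under pics/ and viewed, and the job is handed in when it is done.

```bash
mkdir -p pics; ls
python3 - <<'E'
from cell import env,camera,calibration
import cv2,numpy as np
for n in("top","scene"):
    p,d=camera(n); cv2.imwrite(f"pics/{n}0.png",p); np.save(f"{n}0.npy",d); print(n,calibration(n))
s=env.get_state(); print(s["time"],s["tcp_pos"],s["orientation"],s["opening"],env.nose_length)
E
```

```text
pics
top {'fx': 491.154965610556, 'fy': 491.154965610556, 'cx': 317.3785586506047, 'cy': 244.21943981483778, 'rvec': array([ 2.13666506, -2.10315679,  0.1731678 ]), 'tvec': array([-0.01861596,  0.58084406,  0.87870244])}
scene {'fx': 435.2461803309296, 'fy': 435.2461803309296, 'cx': 319.1316639357341, 'cy': 242.9878175792114, 'rvec': array([ 2.20522757, -1.04460781,  0.39442261]), 'tvec': array([-0.40446372,  0.36398632,  0.56954017])}
0.1 [ 0.28783188 -0.61009852  0.30302747] [-7.87435309e-04  9.75811388e-01  2.18612590e-01 -2.25229268e-04] 0.08519154316924292 0.0726
```

View pics/top0.png

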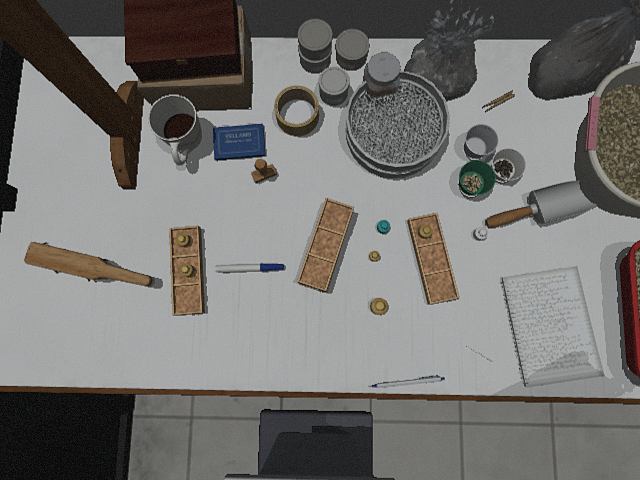

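View pics/scene0.png

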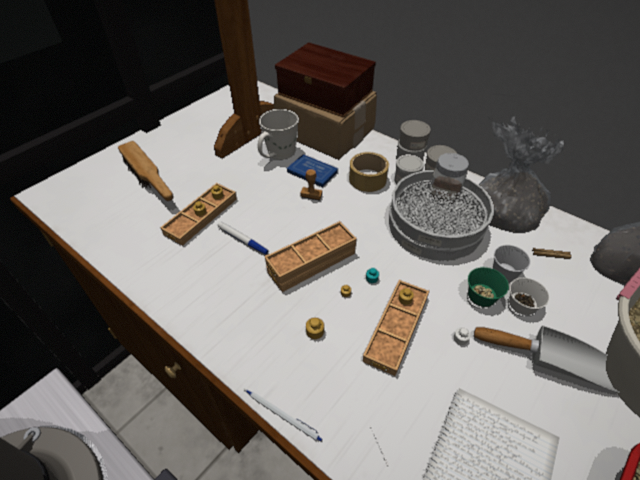

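Top view: the receiving tray is at about (187,270), with its vacant compartment at the bottom. The stack is at (327,245). The donor is at (433,258), with its weight at (426,231). I'll enlarge these to read the corners.

Run:
```python
import cv2,numpy as np
p=cv2.imread("pics/top0.png")
def crop(x,y,w,h,s):
    c=cv2.resize(p[y:y+h,x:x+w],None,fx=s,fy=s,interpolation=cv2.INTER_CUBIC)
    for i in range(0,w,10): cv2.putText(c,str(x+i),(i*s,8),0,.3,(255,0,0),1); cv2.line(c,(i*s,10),(i*s,15),(255,0,0),1)
    for i in range(0,h,10): cv2.putText(c,str(y+i),(0,i*s+4),0,.3,(255,0,0),1)
    return c
a=crop(160,220,55,100,6);b=crop(290,192,70,105,6);c=crop(400,208,65,100,6)
cv2.imwrite("pics/c1.png",a);
H=600
ims=[cv2.copyMakeBorder(i[:H],0,H-i[:H].shape[0],0,0,0) for i in(a,c)]
cv2.imwrite("pics/c1.png",np.hstack(ims)[:, :800]); cv2.imwrite("pics/c2.png",crop(293,195,65,100,6))
```

```text
(no output)
```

View pics/c1.png

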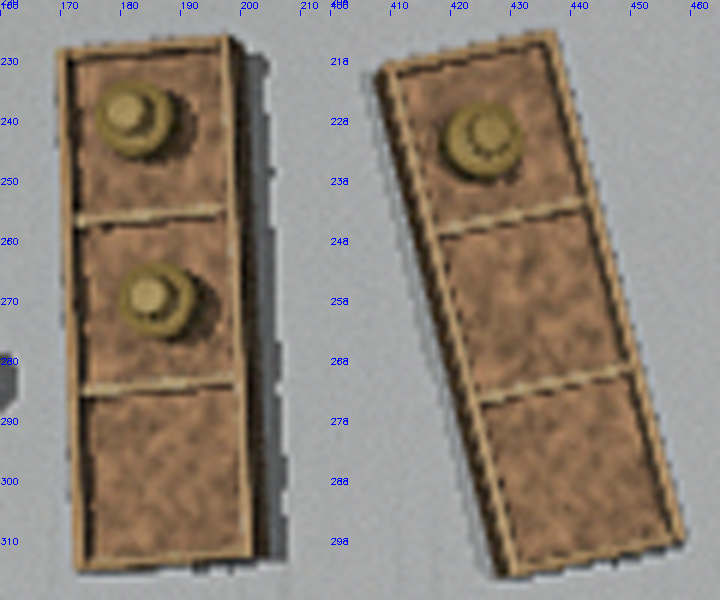

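View pics/c2.png

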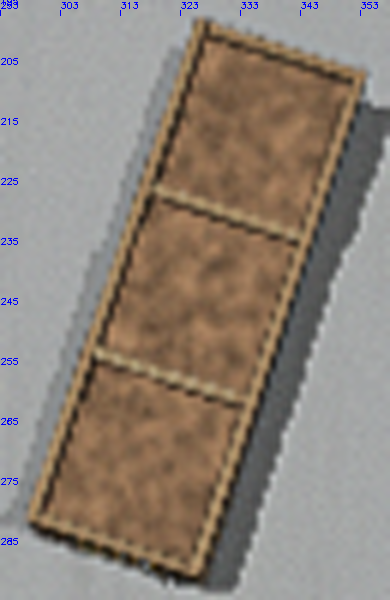

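Corners read off the enlarged rims; next I fit known-size rectangles to them and locate the weights.

```bash
cat > h.py <<'E'
import numpy as np,cv2
from scipy.optimize import least_squares
from scipy.spatial.transform import Rotation as R
def world(cal,uv,z):
    K=np.array([[cal["fx"],0,cal["cx"]],[0,cal["fy"],cal["cy"]],[0,0,1]])
    Rm=cv2.Rodrigues(cal["rvec"])[0]; C=-Rm.T@cal["tvec"]
    uv=np.atleast_2d(np.asarray(uv,float))
    d=np.c_[uv,np.ones(len(uv))]@np.linalg.inv(K).T@Rm
    return C+d*((z-C[2])/d[:,2])[:,None]
def proj(cal,P):
    K=np.array([[cal["fx"],0,cal["cx"]],[0,cal["fy"],cal["cy"]],[0,0,1]])
    return cv2.projectPoints(np.asarray(P,float),cal["rvec"],cal["tvec"],K,None)[0][:,0]
# order: far-left, far-right, near-right, near-left
L=np.array([[86,29],[86,-29],[-86,-29],[-86,29]])/1000
def rect(cal,uv,z):
    W=world(cal,uv,z)[:,:2]
    def f(p):
        c,s=np.cos(p[2]),np.sin(p[2]); return (L@np.array([[c,s],[-s,c]])+p[:2]-W).ravel()
    v=W[:2].mean(0)-W[2:].mean(0)
    r=least_squares(f,[*W.mean(0),np.arctan2(v[1],v[0])]); return r.x,np.round(r.fun.reshape(-1,2)*1000,1)
def c2p(pts,x0,y0,s=6): return (np.array(pts,float)+.5)/s-.5+[x0,y0]
def quat(yaw):  # tool down; tool x axis at yaw in world; y axis at yaw-90
    q=(R.from_euler('z',yaw)*R.from_euler('x',np.pi)).as_quat(); return [q[3],q[0],q[1],q[2]]
E
python3 - <<'E'
from h import *
from cell import calibration
c=calibration("top")
C={"recv":(c2p([(56,48),(235,37),(255,556),(76,571)],160,220),.024),
"donor":(c2p([(50,68),(222,30),(355,541),(180,577)],400,208),.024),
"stack":(c2p([(203,20),(365,73),(200,580),(30,525)],293,195),.048)}
for n,(uv,z) in C.items():
    x,r=rect(c,uv,z); print(n,x,np.degrees(x[2]),r.tolist())
print("lone",world(c,c2p([(153,141)],400,208),.033))
print("w1,w2",world(c,c2p([(139,119),(159,300)],160,220),.033))
d=np.load("top0.npy")
Rm=cv2.Rodrigues(c["rvec"])[0];Cc=-Rm.T@c["tvec"];print("cam",Cc)
# heights around
def ht(u,v): 
    P=np.array([(u-c["cx"])/c["fx"],(v-c["cy"])/c["fy"],1])*d[v,u]; return (Rm.T@(P-c["tvec"])).round(3)
for u,v in[(185,295),(435,260),(327,245),(250,300),(188,268),(427,230),(125,100),(60,50)]: print(u,v,ht(u,v))
E
```

```text
recv [0.53276455 0.24657289 0.10179812] 5.832602509460588 [[0.1, -0.7], [1.4, 0.5], [-0.6, -0.3], [-0.8, 0.4]]
donor [ 0.56312084 -0.23341712  0.22613397] 12.956521835180581 [[1.1, 0.2], [0.6, 0.2], [-0.5, -0.6], [-1.2, 0.2]]
stack [ 0.58276648 -0.02579101 -0.30354074] -17.391603043162952 [[0.3, 1.5], [-0.1, -1.6], [-0.6, -0.9], [0.4, 1.0]]
lone [[ 0.61341726 -0.2173541   0.033     ]]
w1,w2 [[0.59025546 0.25313179 0.033     ]
 [0.53128235 0.24276816 0.033     ]]
cam [ 0.41505443 -0.02604274  0.96793386]
185 295 [0.484 0.247 0.013]
435 260 [ 0.56  -0.239  0.015]
327 245 [ 0.583 -0.028  0.036]
250 300 [ 0.477  0.122 -0.001]
188 268 [0.533 0.237 0.042]
427 230 [ 0.613 -0.219  0.044]
125 100 [0.857 0.371 0.08 ]
60 50 [0.816 0.367 0.318]
```

Run:
```python
from h import *
from cell import calibration
T={"recv":([0.53276,0.24657,.1018],.024),"donor":([0.56312,-0.23342,.22613],.024),"stack":([0.58277,-0.02579,-.30354],.048)}
W=[(.6134,-.2174),(.5903,.2531),(.5313,.2428)]
def box(x,z):
    c,s=np.cos(x[2]),np.sin(x[2]); q=L@np.array([[c,s],[-s,c]])+x[:2]; return np.c_[q,np.full(4,z)]
for n,crops in(("scene",[(155,180,90,65),(260,215,105,78),(355,272,80,104)]),):
    p=cv2.imread(f"pics/{n}0.png");c=calibration(n)
    for i,(x,y,w,h) in enumerate(crops):
        s=7 if i<2 else 5
        im=cv2.resize(p[y:y+h,x:x+w],None,fx=s,fy=s,interpolation=cv2.INTER_CUBIC)
        raw=im.copy()
        for t,z in T.values():
            q=(proj(c,box(t,z))-[x,y]+.5)*s-.5
            cv2.polylines(im,[np.round(q).astype(int)],True,(0,255,0),1)
        for w_ in W:
            a=np.linspace(0,6.28,40); P=np.c_[w_[0]+.0125*np.cos(a),w_[1]+.0125*np.sin(a),np.full(40,.035)]
            q=(proj(c,P)-[x,y]+.5)*s-.5; cv2.polylines(im,[np.round(q).astype(int)],True,(255,0,255),1)
        cv2.imwrite(f"pics/s{i}.png",im); print(im.shape)
```

```text
(455, 630, 3)
(546, 735, 3)
(520, 400, 3)
```

View pics/s0.png

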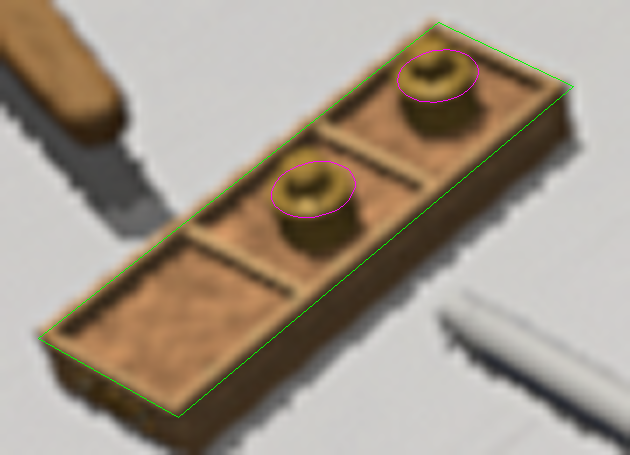

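View pics/s1.png

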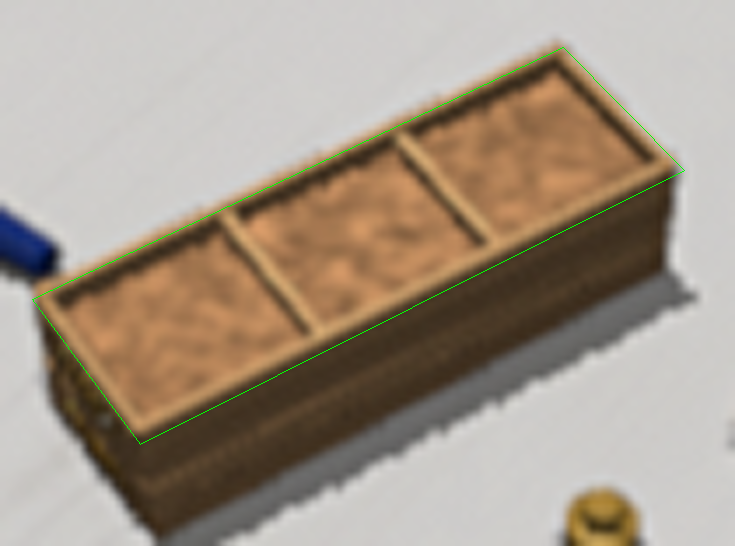

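View pics/s2.png

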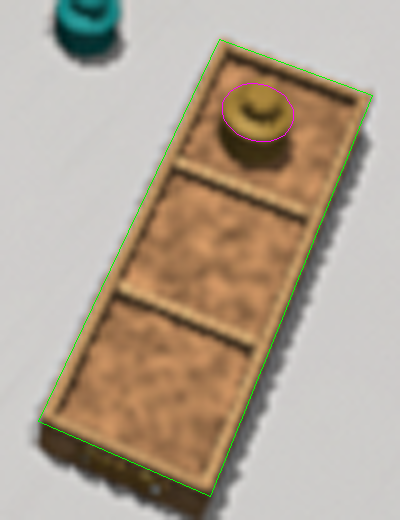

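The scene camera overlay matches the poses found from the top view to about 1 px. Next I grip the lone weight with the fingertips just above the tray walls and the jaws across the tray.

Run:
```python
from h import *
from cell import env,kin,camera
q=quat(.22613); x,y=.6134,-.2174
env.grip(.055,25)
env.reach([x,y,.22],q)
s=env.get_state(); print(s["time"],s["tcp_pos"],s["orientation"],q,s["opening"])
print(env.movel([x,y,.12],.2), env.movel([x,y,.0985],.05,stop_force=6))
s=env.get_state(); print(s["tcp_pos"],s["force"])
p,_=camera("scene"); cv2.imwrite("pics/g0.png",cv2.resize(p[150:400,250:550],None,fx=2.5,fy=2.5))
```

```text
2.3833 [ 0.61294443 -0.21914348  0.22019264] [ 4.99184635e-04  9.93737101e-01  1.11742217e-01 -3.24743672e-05] [np.float64(6.084136897283769e-17), np.float64(0.9936149592714867), np.float64(0.11282425586690961), np.float64(6.908493190679642e-18)] 0.0553462804935316
False False
[ 0.61334273 -0.21735102  0.09829521] [0.45639057 0.9130478  0.34899842]
```

View pics/g0.png

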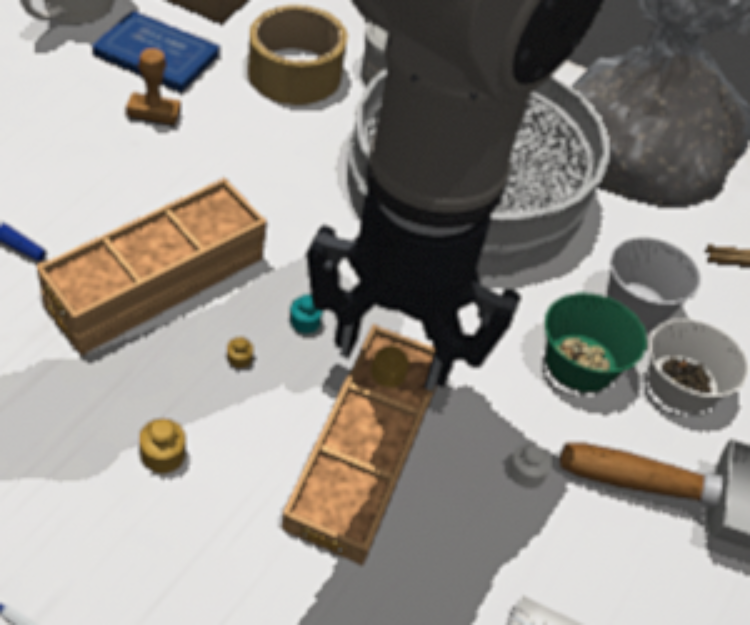

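The fingers straddle the weight just above the rim, at about (390,365) in the crop. Closing and lifting.

Run:
```python
from h import *
from cell import env,kin,camera
x,y=.6134,-.2174
env.grip(.015,30)
s=env.get_state(); print(s["opening"],s["force"],s["tcp_pos"])
env.movel([x,y,.125],.08); env.movel([x,y,.2],.2)
s=env.get_state(); print(s["time"],s["opening"],s["force"])
p,_=camera("scene"); cv2.imwrite("pics/g1.png",cv2.resize(p[150:400,250:550],None,fx=2.5,fy=2.5))
```

```text
0.022870431614943326 [-0.78441933  0.48359234  2.71756855] [ 0.61360656 -0.21751226  0.09894529]
5.0667 0.022909905627433315 [ 0.01852588  0.22160833 -1.3001387 ]
```

View pics/g1.png

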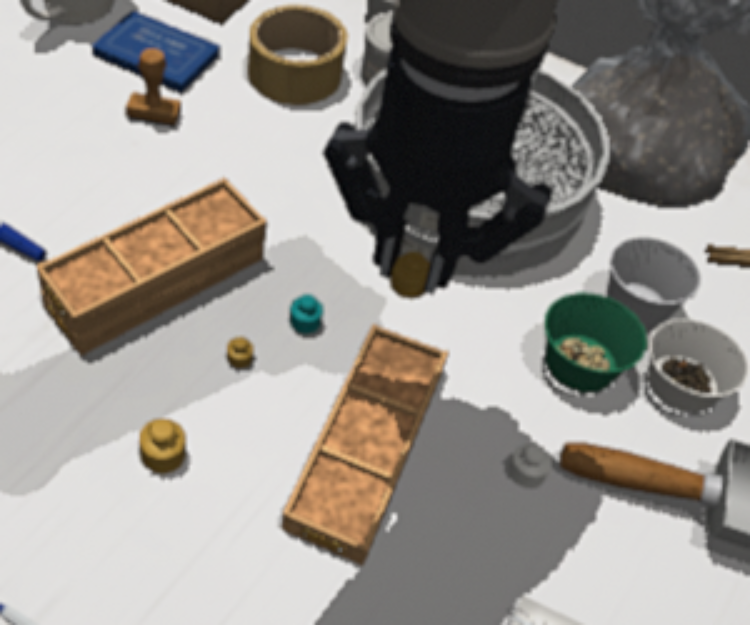

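The weight is held upright between the pads and the donor tray is empty. Moving it to the receiving tray.

Run:
```python
from h import *
from cell import env,kin,camera
q=quat(.1018); x,y=.4771,.2409
env.reach([x,y,.2],q)
env.movel([x,y,.2],.1,rot=q)
s=env.get_state(); print(s["time"],s["tcp_pos"],s["orientation"],q,s["opening"])
env.movel([x,y,.115],.2)
print(env.movel([x,y,.0972],.03,stop_force=3))
s=env.get_state(); print(s["time"],s["tcp_pos"],s["force"],s["opening"])
p,_=camera("scene"); cv2.imwrite("pics/p0.png",cv2.resize(p[100:300,100:340],None,fx=3,fy=3))
```

```text
7.1083 [0.47750048 0.24029979 0.19997135] [5.29510582e-05 9.98736380e-01 5.02557418e-02 2.20436920e-05] [np.float64(6.115303640194709e-17), np.float64(0.998704874654867), np.float64(0.05087802414212347), np.float64(3.115380470629663e-18)] 0.022657463963063704
True
8.225 [0.47711993 0.24089957 0.09884375] [0.09093187 0.10673898 4.83198484] 0.022375175741166667
```

View pics/p0.png

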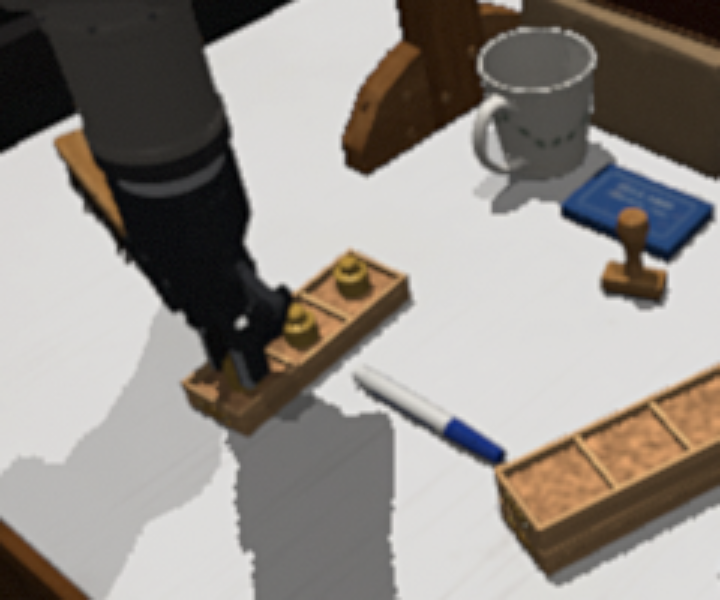

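Contact came at the expected height, with the weight in the near compartment at about (238,375). Releasing, retreating above the donor and looking.

Run:
```python
from h import *
from cell import env,kin,camera
x,y=.4771,.2409
env.grip(.05,30); env.movel([x,y,.13],.06); env.movel([x,y,.22],.2)
env.grip(.085)
env.reach([.5631,-.2334,.24],quat(.226))
p,_=camera("top"); cv2.imwrite("pics/t1.png",p)
a=cv2.resize(p[220:320,160:215],None,fx=6,fy=6,interpolation=cv2.INTER_CUBIC)
p,_=camera("scene")
b=cv2.resize(p[170:270,150:250],None,fx=4.5,fy=4.5,interpolation=cv2.INTER_CUBIC)
b=cv2.copyMakeBorder(b,0,150,0,0,0); cv2.imwrite("pics/t1c.png",np.hstack([a,b])); print(env.get_state()["time"])
```

```text
12.225
```

View pics/t1c.png

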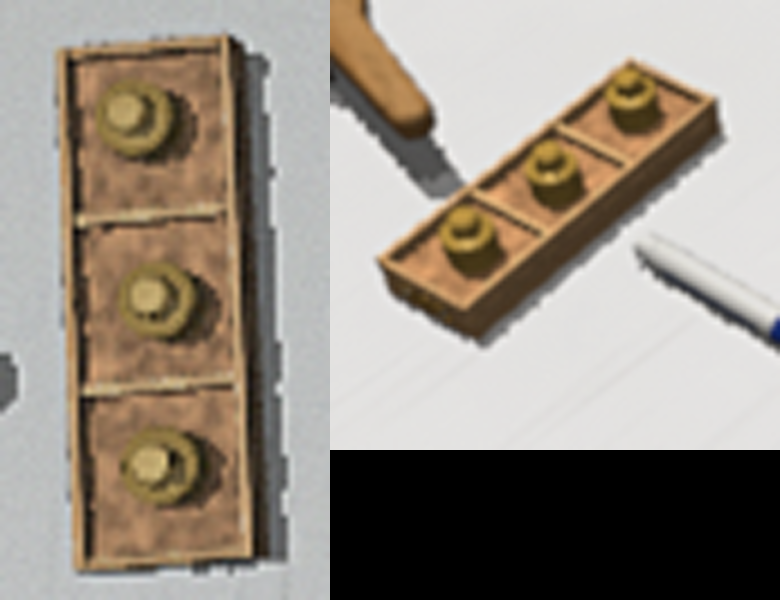

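View pics/t1.png

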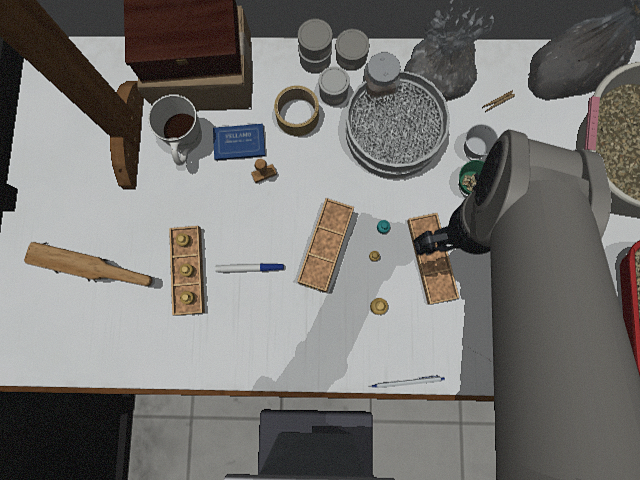

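The weight stands upright and centred in the near compartment, at about (185,297) in the top view, and the tray has not moved. Next I grip the empty donor across its middle.

Run:
```python
from h import *
from cell import env,kin,camera
q=quat(.22613); x,y=.5631,-.2334
env.movel([x,y,.14],.2,rot=q); print(env.movel([x,y,.076],.06,stop_force=6))
env.grip(.05,45)
s=env.get_state(); print(s["time"],s["tcp_pos"],s["force"],s["opening"])
env.movel([x,y,.1],.05); env.movel([x,y,.2],.15)
s=env.get_state(); print(s["time"],s["tcp_pos"],s["force"],s["torque"],s["opening"])
p,_=camera("scene"); cv2.imwrite("pics/l0.png",cv2.resize(p[100:400,250:550],None,fx=2,fy=2))
```

```text
False
14.4667 [ 0.56342837 -0.23356725  0.07658301] [-0.32558109  0.40815042  4.31734568] 0.056805303571228115
15.9167 [ 0.56247826 -0.23314337  0.19905701] [-0.12719857  0.2870888  -2.71836284] [-0.00118903  0.02299901 -0.02733546] 0.057008904685431905
```

View pics/l0.png

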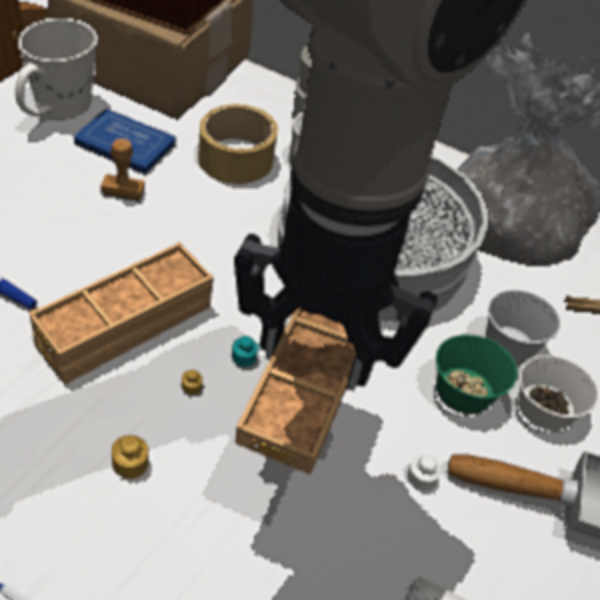

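The tray is held level at about (295,390). Moving it above the stack and checking at a small hover.

Run:
```python
from h import *
from cell import env,kin,camera
q=quat(-.30354); x,y=.58277,-.02579
env.reach([x,y,.2],q); env.movel([x,y,.17],.1,rot=q); env.movel([x,y,.076+.048+.012],.08)
env.dwell(.3)
s=env.get_state(); print(s["time"],s["tcp_pos"],s["force"],s["torque"],s["opening"],s["orientation"],q)
p,_=camera("scene"); cv2.imwrite("pics/h0.png",p); cv2.imwrite("pics/h0c.png",cv2.resize(p[200:320,240:380],None,fx=5,fy=5,interpolation=cv2.INTER_CUBIC))
p,_=camera("top"); cv2.imwrite("pics/h0t.png",p);cv2.imwrite("pics/h0tc.png",cv2.resize(p[185:300,280:380],None,fx=5,fy=5,interpolation=cv2.INTER_CUBIC))
```

```text
18.1333 [ 0.58299313 -0.02578617  0.13642159] [ 0.6345082   0.70558615 -2.16025478] [-0.01124405 -0.02330411 -0.00322659] 0.057253813228617806 [-8.64603635e-05  9.88502823e-01 -1.51201947e-01  3.65093530e-04] [np.float64(6.052847566196586e-17), np.float64(0.9885050237196249), np.float64(-0.15118802228041697), np.float64(-9.257596377756569e-18)]
```

View pics/h0c.png

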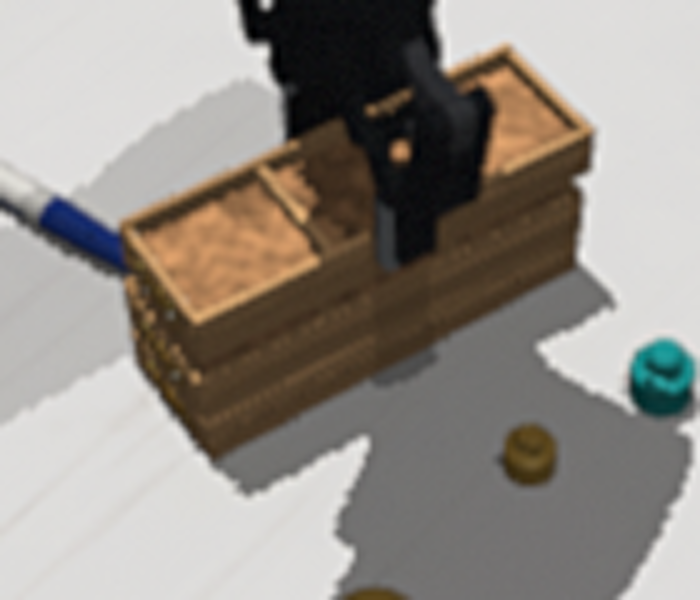

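View pics/h0tc.png

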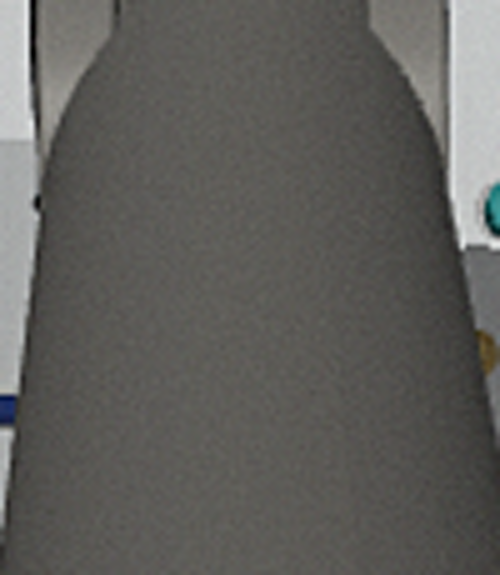

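```bash
python3 - <<'E'
from h import *
from cell import calibration
c=calibration("scene")
s,r=rect(c,c2p([(562,44),(682,165),(140,437),(35,295)],260,215,7),.048); print("stack",s,r.tolist())
h,r2=rect(c,c2p([(508,45),(593,130),(200,324),(124,222)],240,200,5),.0838); print("held",h,r2.tolist())
d=h-s; cc,ss=np.cos(s[2]),np.sin(s[2]); print("along,across mm",1e3*(cc*d[0]+ss*d[1]),1e3*(-ss*d[0]+cc*d[1]),np.degrees(d[2]))
E
python3 - <<'E'
import cv2
p=cv2.imread("pics/h0.png")
cv2.imwrite("pics/h1.png",cv2.resize(p[235:300,255:305],None,fx=9,fy=9,interpolation=cv2.INTER_CUBIC))
E
```

```text
stack [ 0.58401957 -0.02468632 -0.30286886] [[0.6, 0.3], [0.0, -0.5], [-0.3, -0.4], [-0.4, 0.6]]
held [ 0.58433509 -0.02697488 -0.30360269] [[1.8, 0.7], [1.3, -1.8], [-1.4, -0.2], [-1.7, 1.4]]
along,across mm 0.9837473298363283 -2.0902935086266816 -0.042045809060249295
```

View pics/h1.png

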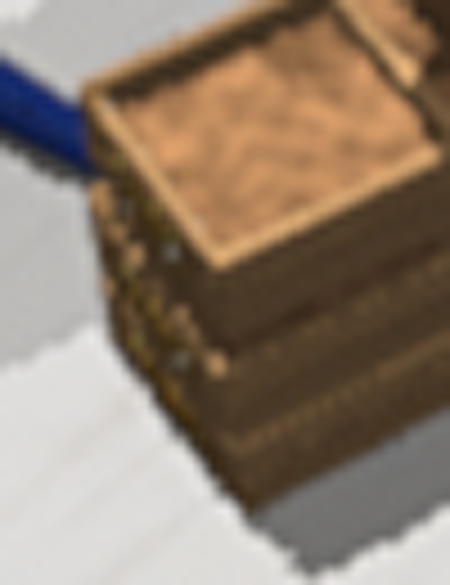

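By this view the held tray is square to the stack, with about 1–2 mm of offset across it. I'll shift 1 mm across, lower to contact, then check before releasing.

Run:
```python
from h import *
from cell import env,kin,camera
t=-.30354; x=.58277-.001*np.sin(t)-.0005*np.cos(t); y=-.02579+.001*np.cos(t)-.0005*np.sin(t)
env.movel([x,y,.136],.03)
env.movel([x,y,.128],.05)
print(env.movel([x,y,.1225],.015,stop_force=3))
s=env.get_state(); print(s["time"],s["tcp_pos"],s["force"],s["torque"],s["opening"])
p,_=camera("scene"); cv2.imwrite("pics/h2.png",p)
a=cv2.resize(p[210:315,255:305],None,fx=7,fy=7,interpolation=cv2.INTER_CUBIC)
b=cv2.resize(p[210:315,320:370],None,fx=7,fy=7,interpolation=cv2.INTER_CUBIC)
cv2.imwrite("pics/h2c.png",np.hstack([a,b])[:600])
```

```text
True
19.1083 [ 0.58285823 -0.0246834   0.12459476] [-1.20965398 -0.46147509  5.5239347 ] [-0.0148601   0.16258242  0.00590891] 0.05692342398998194
```

View pics/h2c.png

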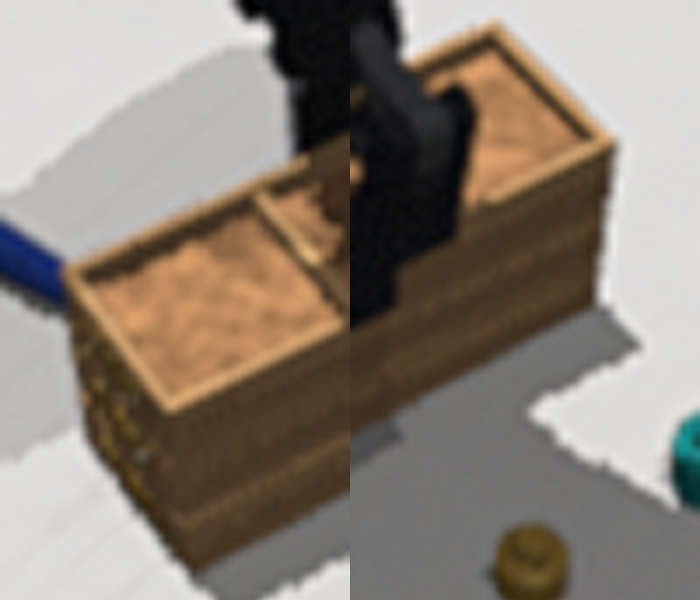

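The edges look continuous at both ends. Releasing and retreating, then measuring from above.

Run:
```python
from h import *
from cell import env,kin,camera
s=env.get_state(); x,y,z=s["tcp_pos"]
env.grip(.085)
env.movel([x,y,z+.05],.06); env.movel([x,y,.24],.15)
env.reach([.45,-.42,.28],quat(.2))
s=env.get_state(); print(s["time"],s["force"])
p,_=camera("top"); cv2.imwrite("pics/f_t.png",p)
q,_=camera("scene"); cv2.imwrite("pics/f_s.png",q)
a=cv2.resize(p[190:298,290:356],None,fx=5,fy=5,interpolation=cv2.INTER_CUBIC)
b=cv2.resize(q[205:305,260:365],None,fx=4,fy=4,interpolation=cv2.INTER_CUBIC)
b=cv2.copyMakeBorder(b,0,a.shape[0]-b.shape[0],0,0,0); cv2.imwrite("pics/f_c.png",np.hstack([a,b])); print(a.shape,b.shape)
```

```text
22.6917 [-0.46112281  0.51300797  0.3363026 ]
(540, 330, 3) (540, 420, 3)
```

View pics/f_c.png

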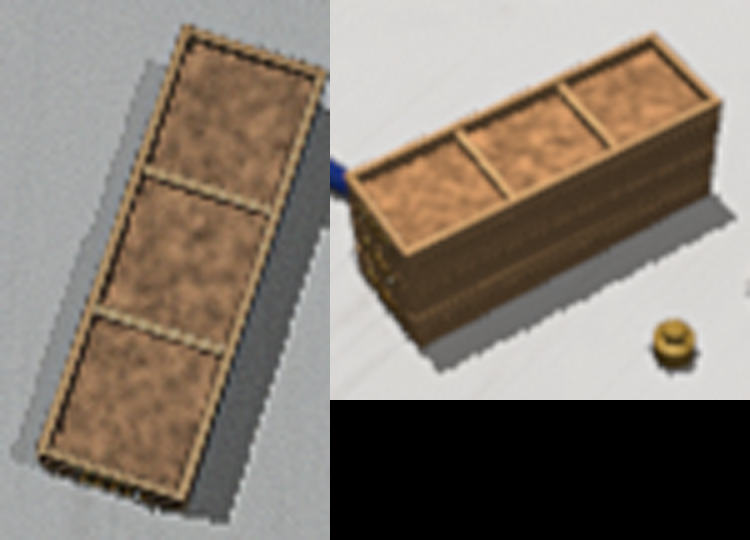

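View pics/f_t.png

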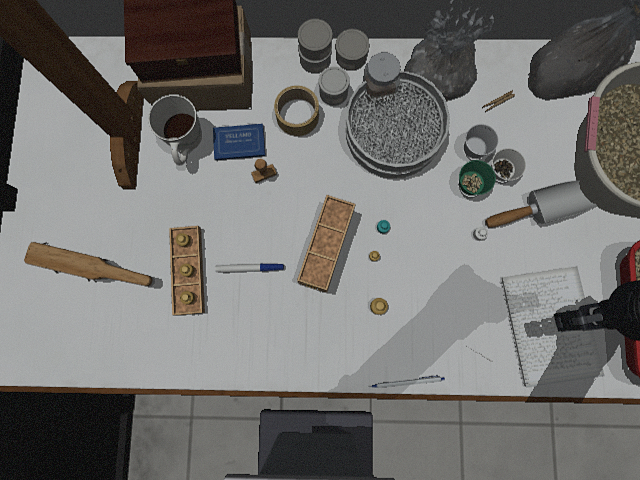

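Run:
```python
from h import *
from cell import calibration
t,s=calibration("top"),calibration("scene")
T0=np.array([.58277,-.02579,-.30354]); S0=np.array([.58402,-.02469,-.30287])
a,r=rect(t,c2p([(183,25),(325,72),(187,503),(39,455)],290,190,5),.072); print(a,r.tolist())
b,r=rect(s,c2p([(325,35),(390,100),(78,253),(20,178)],260,205,4),.072); print(b,r.tolist())
for n,d in(("top",a-T0),("scene",b-S0)):
    c,q=np.cos(T0[2]),np.sin(T0[2]); print(n,1e3*(c*d[0]+q*d[1]),1e3*(-q*d[0]+c*d[1]),np.degrees(d[2]))
# overlay: old stack rim & placed underside in scene, on new image
im=cv2.imread("pics/f_s.png"); o=cv2.imread("pics/scene0.png")
k=6;x,y,w,h=258,212,50,85
f=lambda i,x,y,w,h:cv2.resize(i[y:y+h,x:x+w],None,fx=k,fy=k,interpolation=cv2.INTER_CUBIC)
cv2.imwrite("pics/f_e.png",np.hstack([f(im,262,240,55,60),f(im,325,222,45,60)]))
# stack lower part moved? image difference in bottom tray region
z=cv2.absdiff(im,o).max(2); cv2.imwrite("pics/f_d.png",np.hstack([f(o,262,240,55,60),f(o,325,222,45,60)]))
```

```text
[ 0.5825127  -0.02660922 -0.29854777] [[0.3, 0.6], [0.9, -1.2], [-0.8, -0.2], [-0.4, 0.8]]
[ 0.58368859 -0.0261852  -0.30379852] [[2.2, 1.8], [0.7, -2.7], [-2.4, -2.0], [-0.5, 2.9]]
top -0.0006747610258720275 -0.8586807797069528 0.286033764490399
scene 0.13065577222577365 -1.5259085745160557 -0.05320002149984738
```

View pics/f_e.png

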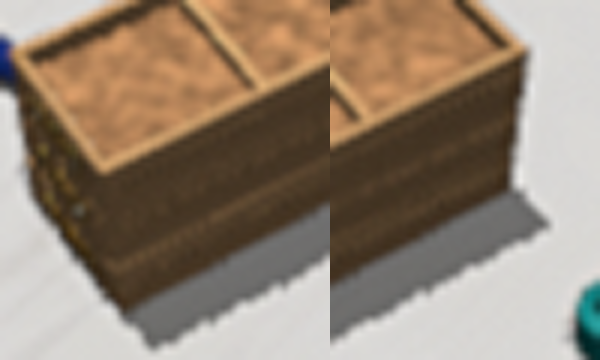

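View pics/f_d.png

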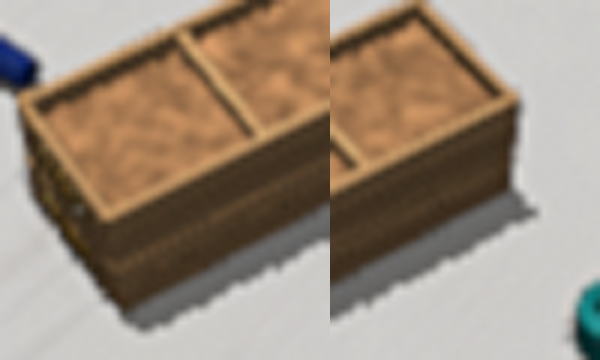

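The placed tray sits within about 1 mm along, 1–1.5 mm across and 0.3° of the stack. The stack's bottom corner, at (122,308) in the crop, is the same before and after. Handing in.

Run:
```python
from cell import env,job
print(env.get_state()["time"]); print(job.job_done())
```

```text
22.7917
the job is handed in; nothing more can be done
None
```

I moved the lone weight into the vacant compartment of the receiving tray, then set the emptied tray on the stack of two. I handed the job in at 22.8 s of the 72 s allowed.

- **Weight:** in the last pictures it stands upright, roughly centred in its compartment, and the receiving tray has not visibly moved.
- **Tray on the stack:** it sits level. Measured against where the stack stood at the start:

| Camera | Along | Across | Rotation |
|---|---|---|---|
| Top | 0 mm | 0.9 mm | 0.3° |
| Scene | 0.1 mm | 1.5 mm | less than 0.1° |

- **Stack:** its lowest tray shows at the same pixels before and after.
- **Checks:** the two cameras differ by about 0.7 mm across the tray, which is within the 2 mm calibration error, so I left the tray as placed. No check failed, and the gripper was clear of everything at hand-in.

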